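Clear the inspection plate and set the microscope's focus wheel

TASK

Sweep the three metal chips off the inspection plate into its green gutter with the scraper block, not with the fingers, and stand the scraper back on the bench. Then push the microscope's focus wheel by its peg anticlockwise until you feel its end stop and lean on it gently for half a second, and last turn it clockwise until its white pointer is on the red index mark. Leave the bearing rings and the jar alone.

Things in the scene. Friction and masses are not known exactly. Their poses are not given: they have to be found in the camera images.
- microscope: Digital microscope, fixed to the bench, yaw within 0.3. Origin on the focus wheel's upright axis at bench height. Grey base 22 mm thick, x -75..75, y -75..355 mm. The black focus wheel (radius 54 mm) lies flat, its top at z = 59 mm. Column, lens and screen (to 395 mm high) stand around x -50..60, y 215..365 mm: keep the gripper away from them.
- focus_wheel (a joint): Wheel angle, rad, growing clockwise from above. At q the peg is towards (-cos q, sin q) in the microscope's frame, the pointer opposite. About 2 N at the peg turns it; it stays where left. A hard stop lies anticlockwise, 0.8 to 2.3 rad from the start. The peg is sprung: pushed, it leads the wheel by 4 mm (0.1 rad) at 12 N. The red mark is 1.3 to 2.9 rad clockwise of the stop.
- peg (a point): Top end, on its centre line, of the focus wheel's upright aluminium crank peg: 14 mm in diameter, 35 mm tall (z = 59 to 94 mm above the bench), 40 mm from the wheel's axis. Unloaded it is exactly opposite the white pointer; loaded, its spring lets it run ahead.
- pointer (a point): Outer tip of the white pointer line on the focus wheel, 54 mm from the axis, on the wheel's top (z = 59 mm).
- index_mark (a point): Inner end of the red index mark on the fixed aluminium dial ring round the wheel (ring radius 56 to 82 mm, top at z = 58 mm), 54 mm from the wheel's axis. The dial stands differently each time; the red mark is the goal for the white pointer.
- plate: Steel inspection plate, fixed, 140 mm along x, 130 mm along y, 22 mm thick; origin at the centre of its underside on the bench; yaw within 0.3. Along its -x edge (robot side) runs a green chip gutter: inside x -70 to -126 mm, y -65 to 65 mm, floor 4 mm above the bench, walls level with the plate's top. Chips lie within 30 mm of the centre in x, 36 mm in y.
- chip0: Loose C-shaped curl of brass-coloured metal, about 19 mm across, 7 mm thick, lying on the plate; origin at the centre of its underside.
- chip1: Copper-coloured chip, same shape and size as chip0.
- chip2: Brass-coloured chip, same shape and size as chip0.
- scraper: Scraper block standing on the bench: 110 mm long along its y, 62 mm high; orange blade 12 mm thick (x) for the lower 30 mm, wooden grip 24 mm thick (x) from 30 to 62 mm; 120 g. Origin at the centre of the blade's lower edge. Grip the wood across its thickness (x).
- ring_a: Bystander: bright steel bearing ring lying flat, 64 mm across, 16 mm high; origin at the centre of its underside.
- ring_b: Bystander: dark steel bearing ring, same size as ring_a.
- oil_jar: Bystander: small clear jar with a blue cap, 44 mm in diameter, 70 mm high; origin at the centre of its underside.

How it is judged (in metres and radians):
On the way, in this order (a step that is already met when the one before it is completed fails the run):
1. all three chips lie in the green gutter, below the plate's top (x of chip0 in the frame of plate between -0.126 and -0.066 m and y of chip0 in the frame of plate between -0.065 and 0.065 m and z of each of chip0, chip1, chip2 in the frame of plate below 0.018 m and x of chip1 in the frame of plate between -0.126 and -0.066 m and y of chip1 in the frame of plate between -0.065 and 0.065 m and x of chip2 in the frame of plate between -0.126 and -0.066 m and y of chip2 in the frame of plate between -0.065 and 0.065 m), for 0.2 s.
2. the scraper stands upright on the bench, let go (height (world z) of scraper below 0.006 m and angle between scraper's own z axis and vertical below 0.15 rad and contact force between the fingers and scraper below 0.1 N), for 0.2 s.
3. the wheel is leant against its end stop with 6 to 20 N of finger force for half a second, at rest (value of joint focus_wheel below -0.38 rad and velocity of joint focus_wheel between -0.1 and 0.1 rad/s and contact force between the fingers and microscope between 6 and 20 N), for 0.4 s.
At the end, for the whole second after the job is handed in: The white pointer's tip is within 3 mm (sideways, seen from above) of the red mark's inner end and the wheel is at rest, the three chips lie in the gutter, the scraper stands upright at rest on the bench (not on the plate), and the robot touches nothing (all of step 1 and horizontal distance between pointer and index_mark below 0.003 m and velocity of joint focus_wheel between -0.05 and 0.05 rad/s and height (world z) of scraper below 0.006 m and angle between scraper's own z axis and vertical below 0.15 rad and linear speed of scraper below 0.02 m/s).
It fails at once if a finger pushes a chip (over 0.5 N): chips are moved only by the scraper (contact force between the fingers and chip0 above 0.5 N or contact force between the fingers and chip1 above 0.5 N or contact force between the fingers and chip2 above 0.5 N).
It fails at once if the scraper is pressed on the plate or gutter with more than 20 N (contact force between scraper and plate above 20 N).
It fails at once if the fingers push the wheel or the microscope with more than 25 N (contact force between the fingers and microscope above 25 N).
It fails at once if a bearing ring or the jar is moved by more than 15 mm (distance of any of ring_a, ring_b, oil_jar from where it was at the start of the episode above 0.015 m).
It also fails if it takes over 72 s, if anything falls off the work surface, if the arm or the gripper's body presses on something with over 40 N, if the wrist force passes 120 N, or if a joint passes its speed limit or range.

ROBOT

A 6-joint arm with a two-finger parallel gripper is mounted at the origin on the work surface. World frame = base frame: x ahead of the robot, y to its left, z up, the work surface at z = 0. Lengths are in mm, angles in rad, forces in N, time in s.
With the tool pointing down it reaches from about 300 to 775 mm from the base axis. Payload 14.6 kg.
Tool frame: the origin (TCP) lies midway between the tips of the shut fingers; the grasp point (between the pads) lies 19 mm behind it (manip.grasp_offset is the distance from the TCP to the grasp point, in mm); z points along the fingers, y is the line along which they close (so a half turn about z gives the same grasp; the last joint's range is limited). The gripper opens to 94 mm and grips with 3 to 60 N. Pads are 16 mm wide; open, the fingers measure 119 mm over their backs; the gripper's body (75 mm by 177 mm) begins 78 mm behind the grasp point.
Start: joints at [1.182, 0.3, 1.521, -0, 1.321, -0.067], TCP at [173.948, 521.758, 205.446] pointing down, gripper open.
Joint ranges: [-3.03, 3.03], [-0.79, 2.21], [0.23, 2.52], [-1.04, 4.18], [0, 3.07], [-2.55, 2.55]. Speed limits (rad/s): [2.22, 2.22, 2.57, 3.14, 3.14, 3.14].

INTERFACE

Orientations are given as [roll, pitch, yaw] about the fixed x, y, z axes, in that order (R = Rz(yaw) Ry(pitch) Rx(roll)).
In Python, from cell import manip, viewer gives the robot as it stands. The module is installed in compiled form; this text tells all that it offers.
- The arm moves only by the tool move_arm, never from a script. Its argument "moves" is a list of rows, each a list of 4 numbers: the shift along the tool's x, y, z in m, then the turn about the tool's z in rad. A call has 1 to 12 rows; each row is the pose to reach, as a shift and turn from the pose commanded when the call began, along the tool's axes at that moment; what a row does not reach only later rows make up. A row lasts 1/10 s, in which the tool goes at most 50 mm and 8.59 degrees, less where a joint would pass 70% of its speed; a pose out of reach is approached as far as the arm can. A call with a gripper value outside its range is refused whole. "jaw" is the finger opening in m, from 0 to 0.094, set as the call begins (left out, the last holds). The fingers move at their own pace and stop on an object; "squeeze" is the grip in N (left out, the last holds). Time passes only in rows, so rows that repeat a pose let the fingers close. It gives the time, the measured TCP pose, the force, the opening and the grip force at its end, in the units of the state.
- manip.read_state(): the state, without advancing time (a new reading comes with each control period).
- viewer.camera(name): name is "scene" or "top" or "wrist"; returns a dict with "frame" (384x512x3 uint8, blue, green, red), "z_map" (384x512 float32, mm along the optical axis (not along the pixel's ray), 0 where there is no reading), "fx", "fy", "cx", "cy" (pixels), "origin" and "orientation" of the camera in the world. Camera axes: x right, y down, z forward; pixel columns grow to the right and rows downward; lengths in mm; the calibration is good to about 2 mm. A picture is of the moment at which its call begins.
- manip.sign_off(): hands the job in; it is judged then, once.
The state is a dict: "clock": time; "joints": joint angles; "qd": joint speeds; "effort": joint torques, N m; "eef_pos": TCP position; "eef_rot": TCP orientation; "wrist_force": force on the tool from outside, world axes, zero at the start; "moment": the same for the moment, N m; "finger_gap": finger opening in mm; "finger_force": force on a finger pad.
Only numpy, scipy, OpenCV 4.12 (cv2) and the standard library are available. Lean on these libraries where they do the work, as an engineer would, in place of code of your own. Each camera call takes 0.05 s, during which the arm holds its last target. There are 200 camera calls.

## Working session

There is one attempt and no reset: what is moved stays moved. The work goes in short steps, Python scripts to look and compute and a tool call to move; the robot and the scene stay as the last step left them, time stands still between calls to the robot, and variables do not carry over. Pictures are saved under pics/ and viewed, at most 10 in all, crops included, and the job is handed in when it is done.

Besides the shell and the picture viewer there is one more tool, called after "Emit:" as name(argument=value, ...), one argument or row to a line, values as JSON. move_arm: Moves the arm, as the interface text tells. Its arguments: {"type":"object","properties":{"moves":{"type":"array"},"jaw":{"type":"number"},"squeeze":{"type":"number"}},"required":["moves"]}

```bash
mkdir -p pics; cat > h.py <<'E'
import numpy as np, cv2, pickle
from scipy.spatial.transform import Rotation as Rn
from cell import manip, viewer
def grab(name,tag):
    c=viewer.camera(name); pickle.dump(c,open(f'pics/{tag}.pkl','wb')); cv2.imwrite(f'pics/{tag}.png',c['frame']); return c
def load(tag): return pickle.load(open(f'pics/{tag}.pkl','rb'))
def Rc(c):
    o=np.array(c['orientation'],float)
    if o.shape==(3,3): return o
    return Rn.from_euler('xyz',o).as_matrix() if o.size==3 else Rn.from_quat(o).as_matrix()
def ray(c,u,v):
    return Rc(c)@np.array([(u-c['cx'])/c['fx'],(v-c['cy'])/c['fy'],1.0])
def pt(c,u,v):   # by depth
    d=c['z_map'][int(round(v)),int(round(u))]; return np.array(c['origin'])+d*ray(c,u,v)
def ptz(c,u,v,z): # on plane z
    r=ray(c,u,v); o=np.array(c['origin'],float); return o+r*(z-o[2])/r[2]
def cloud(c):
    v,u=np.mgrid[:384,:512]; d=c['z_map']; 
    p=np.stack([(u-c['cx'])/c['fx']*d,(v-c['cy'])/c['fy']*d,d],-1)
    return p@Rc(c).T+np.array(c['origin'])
def proj(c,p):
    q=Rc(c).T@(np.array(p,float)-np.array(c['origin'])); return q[0]/q[2]*c['fx']+c['cx'],q[1]/q[2]*c['fy']+c['cy']
E
python3 - <<'E'
from h import *
print(manip.read_state())
for n in('top','scene','wrist'):
    c=grab(n,n+'0'); print(n,c['origin'],c['orientation'],c['fx'],c['fy'],c['cx'],c['cy'])
a=cv2.imread('pics/top0.png'); cv2.imwrite('pics/top0b.png',cv2.resize(a,(800,600),interpolation=cv2.INTER_CUBIC))
E
```

```text
{'clock': 0.0, 'joints': array([ 1.18241388e+00,  3.00500357e-01,  1.52158026e+00,  3.15411505e-05,
        1.32071230e+00, -6.65949179e-02]), 'qd': array([ 0.00041447,  0.00084674, -0.00056494, -0.00023309, -0.00025816,
        0.00042028]), 'effort': array([ 2.68985445e-03, -5.31819463e+01, -3.52738595e+01,  7.09132128e-02,
        2.44388322e-02, -9.86369037e-05]), 'eef_pos': array([173.83584706, 521.52515423, 204.87063361]), 'eef_rot': array([-3.14039708e+00, -1.10355266e-04,  2.81979723e+00]), 'wrist_force': array([-0.17240858, -0.44960257,  0.43682585]), 'moment': array([-0.01343513,  0.00606507,  0.00659103]), 'finger_force': 0.0, 'finger_gap': 94.08545474715423}
top [ 432.1698439   -91.05205755 1022.50226256] [-2.90685317 -0.00374466 -1.39711198] 445.5684069600062 445.5684069600062 248.09949236994123 186.95618469050385
scene [1143.27325603 -538.75859081  600.24646451] [-2.2329717  -0.01849127  0.83768789] 392.7224688329226 392.7224688329226 256.47172087178967 183.84543954527396
wrist [104.54836504 545.24291129 384.48201372] [2.88125845e+00 8.93543893e-05 1.24897571e+00] 273.92438503621105 273.92438503621105 256.97755285153846 190.29158511528405
```

View pics/top0b.png

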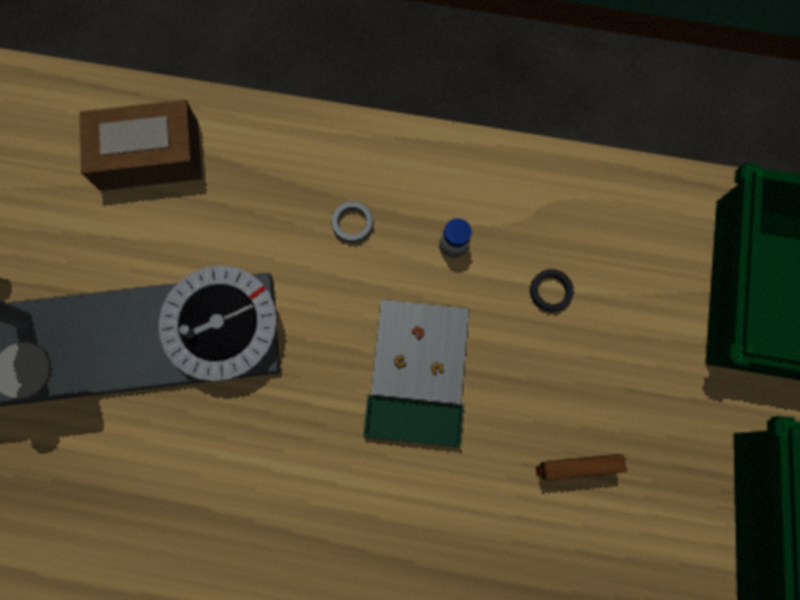

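View pics/scene0.png

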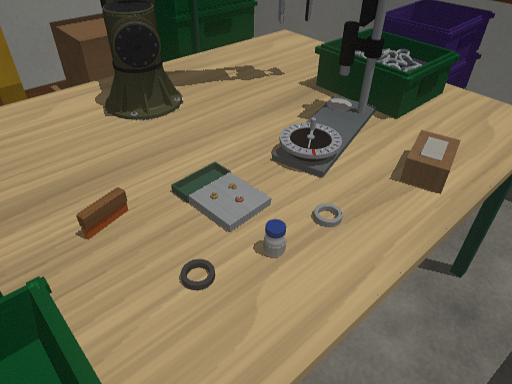

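Top view (800 px): wheel centre (217,321), peg (184,330), pointer tip (255,307), red mark (258,293), chips (418,332), (400,361), (437,368), gutter (365–462, 395–447), scraper (537–626, 455–490). The jar is at (457,235) and the rings at (352,222) and (551,291). Next I measure them from both cameras.

```bash
cat > m1.py <<'E'
from h import *
for tag in('top0','scene0'):
    c=load(tag); P=cloud(c); I=c['frame'].astype(int); B,G,R=I[...,0],I[...,1],I[...,2]
    T=load('top0')
    ok=c['z_map']>0
    hsv=cv2.cvtColor(c['frame'],cv2.COLOR_BGR2HSV)
    def near(x,y,r): return ok&(np.hypot(P[...,0]-x,P[...,1]-y)<r)
    def seg(center,r,z0,z1):
        m=near(*center,r)&(P[...,2]>z0)&(P[...,2]<z1); return P[m]
    s=1.5625
    def guess(u,v,z): return ptz(T,u/s,v/s,z)[:2]
    sc=guess(581,466,62)
    print(tag,'bench z',np.median(P[near(*guess(300,520,0),30)][:,2]))
    q=seg(sc,90,50,75)
    if len(q): print('scraper top z',np.median(q[:,2]), cv2.minAreaRect(q[:,:2].astype(np.float32)),len(q))
    pl=guess(420,350,22); q=seg(pl,110,17,26)
    print('plate',np.median(q[:,2]),cv2.minAreaRect(q[:,:2].astype(np.float32)),len(q))
    w=guess(217,321,59); q=seg(w,110,50,66)
    print('ring',np.median(q[:,2]),cv2.minEnclosingCircle(q[:,:2].astype(np.float32)))
    q=seg(w,60,75,110); print('peg',np.median(q,0) if len(q) else None, q[:,2].max() if len(q) else 0)
    for n,(u,v,z,r,z0,z1) in dict(ra=(352,222,16,45,8,25),rb=(551,291,16,45,8,25),jar=(457,235,70,35,60,80)).items():
        q=seg(guess(u,v,z),r,z0,z1); print(n,len(q),cv2.minEnclosingCircle(q[:,:2].astype(np.float32)))
    red=near(*w,95)&(hsv[...,1]>150)&((hsv[...,0]<8)|(hsv[...,0]>172))&(P[...,2]>45)
    v,u=np.where(red); print('red px',len(u)); 
    if len(u): print(P[red].mean(0))
    grn=near(*pl,150)&(hsv[...,1]>100)&(hsv[...,0]>50)&(hsv[...,0]<90)
    q=P[grn]; print('green',cv2.minAreaRect(q[:,:2].astype(np.float32)),np.percentile(q[:,2],[5,50,95]))
    chip=near(*pl,110)&(hsv[...,1]>70)&(hsv[...,0]<30)&(P[...,2]>18)
    n,l,st,ce=cv2.connectedComponentsWithStats(chip.astype(np.uint8))
    for i in range(1,n):
        if st[i,4]>8: print('chip',ce[i]*s,st[i,4],ptz(c,*ce[i],25.5).round(1),P[l==i].mean(0).round(1))
c=load('top0')
for n,u,v,z in(('c',217,321,59),('pegtop',184,330,94),('tip',255,306,59),('red',249,300,58)): print(n,ptz(c,u/1.5625,v/1.5625,z))
a=cv2.resize(c['frame'][160:250,90:190],None,fx=6,fy=6,interpolation=cv2.INTER_CUBIC); cv2.imwrite('pics/wheel0.png',a)
E
python3 m1.py
```

```text
top0 bench z 0.22875816535491822
scraper top z 62.133704740814665 ((469.4734802246094, -356.92236328125), (24.06202507019043, 109.95478820800781), 15.673320770263672) 629
plate 22.043919146003873 ((583.5055541992188, -114.82052612304688), (158.8702392578125, 137.43426513671875), 4.163934707641602) 3393
ring 58.13959407555535 ((577.6580810546875, 174.6624298095703), 83.22054290771484)
peg [553.60927827 204.20029209  92.40080332] 97.37575603110827
ra 313 ((773.27685546875, 20.117612838745117), 32.792198181152344)
rb 341 ((717.847900390625, -294.3294677734375), 32.32946014404297)
jar 251 ((765.252197265625, -138.6074676513672), 19.965656280517578)
red px 25
[627.60415917 129.10711451  58.53190555]
green ((491.6477355957031, -120.86520385742188), (57.571414947509766, 133.8441619873047), 3.8469960689544678) [ 1.25397512  4.39215033 22.01589789]
chip [417.578125   331.59722222] 36 [ 617.1 -106.5   25.5] [ 616.8 -106.5   27.4]
chip [399.08854167 361.328125  ] 36 [569.7 -87.4  25.5] [569.5 -87.4  27.2]
chip [436.44425676 367.06081081] 37 [ 570.9 -141.6   25.5] [ 570.5 -141.5   28. ]
scene0 b
[... 893 characters left out ...]
                                                      ~~~~~~~~~~~~~^^^^^^^^^^^^^^^^^^
    return _quantile_unchecked(
        a, q, axis, out, overwrite_input, method, keepdims, weights)
    return _ureduce(a,
                    func=_quantile_ureduce_func,
    ...<5 lines>...
                    overwrite_input=overwrite_input,
                    method=method)
    r = func(a, **kwargs)
    result = _quantile(arr,
                       quantiles=q,
    ...<2 lines>...
                       out=out,
                       weights=wgt)
    slices_having_nans = np.isnan(arr[-1, ...])
                                  ~~~^^^^^^^^^
IndexError: index -1 is out of bounds for axis 0 with size 0
```

```bash
sed -i "s/^    grn=/    if tag=='scene0': continue\n    grn=/" m1.py; python3 m1.py | tail -4
python3 - <<'E'
from h import *
from scipy.optimize import minimize
c=load('top0');P=cloud(c);z=P[...,2];o=(589.,-114.)
m=(np.hypot(P[...,0]-o[0],P[...,1]-o[1])<160)&(z>18)&(z<24.5)&(c['z_map']>0)
q=P[m][:,:2].astype(np.float32);print(cv2.minAreaRect(q))
hsv=cv2.cvtColor(c['frame'],cv2.COLOR_BGR2HSV)
q=P[m&(hsv[...,1]<60)][:,:2].astype(np.float32);print('steel',cv2.minAreaRect(q))
E
```

```text
c [576.84858732 174.56928491  59.        ]
pegtop [551.77591387 205.98813234  94.        ]
tip [607.24542859 126.60415228  59.        ]
red [614.46709254 137.09810545  58.        ]
((603.8074340820312, -113.17735290527344), (283.2295837402344, 137.79946899414062), 4.335741996765137)
steel ((633.58203125, -111.54761505126953), (223.94515991210938, 129.32000732421875), 3.926377534866333)
```

View pics/wheel0.png

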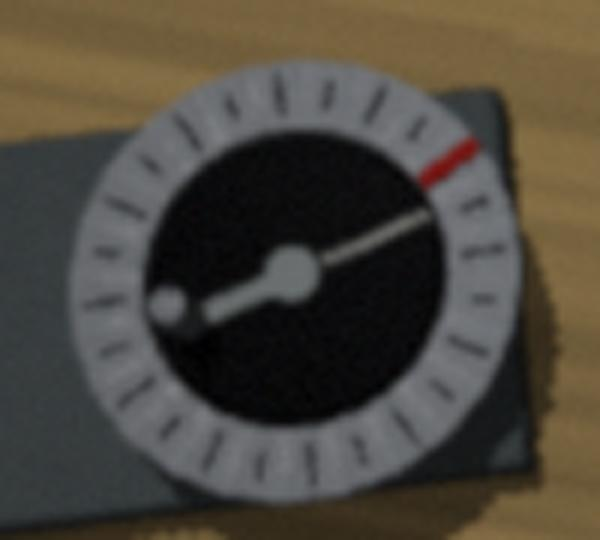

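```bash
cat >> h.py <<'E'
def rel(p,yaw,s=None):
    s=s or manip.read_state(); R=Rn.from_euler('xyz',s['eef_rot']).as_matrix()
    y0=s['eef_rot'][2]; d=R.T@(np.array(p,float)-s['eef_pos'])/1000
    t=-((yaw-y0+np.pi)%(2*np.pi)-np.pi); return np.r_[d,t].round(4)
E
python3 -c "
from h import *
print(rel((469.6,-356.8,150),np.pi/2+.275))"
```

```text
[-0.5584 -0.7397  0.0556  0.974 ]
```

Emit:
move_arm(
  moves=[
    [-0.558,-0.74,0.055,0.974],
    [-0.558,-0.74,0.055,0.974],
    [-0.558,-0.74,0.055,0.974],
    [-0.558,-0.74,0.055,0.974],
    [-0.558,-0.74,0.055,0.974],
    [-0.558,-0.74,0.055,0.974],
    [-0.558,-0.74,0.055,0.974],
    [-0.558,-0.74,0.055,0.974],
    [-0.558,-0.74,0.055,0.974],
    [-0.558,-0.74,0.055,0.974],
    [-0.558,-0.74,0.055,0.974],
    [-0.558,-0.74,0.055,0.974],
  ],
  jaw=0.094,
)

```text
clock: 1.35
eef_pos: [364.9, -48.2, 170.0]
eef_rot: [3.141, 0.0, 1.845]
wrist_force: [1.0, 1.1, -0.1]
finger_gap: 94.1
finger_force: 0.0
```

```bash
python3 -c "
from h import *
print(rel((469.6,-356.8,150),np.pi/2+.275))"
```

```text
[-0.3254  0.0171  0.0201 -0.0004]
```

Emit:
move_arm(
  moves=[
    [-0.32,0.017,0.02,0],
    [-0.32,0.017,0.02,0],
    [-0.32,0.017,0.02,0],
    [-0.32,0.017,0.02,0],
    [-0.32,0.017,0.02,0],
    [-0.32,0.017,0.02,0],
    [-0.32,0.017,0.02,0],
    [-0.32,0.017,0.02,0],
    [-0.32,0.017,0.02,0],
    [-0.32,0.017,0.02,0],
  ],
)

```text
clock: 2.35
eef_pos: [468.0, -348.4, 150.1]
eef_rot: [-3.142, -0.0, 1.847]
wrist_force: [-0.3, -0.4, 0.3]
finger_gap: 94.1
finger_force: 0.0
```

```bash
python3 - <<'E'
from h import *
c=grab('wrist','w1');P=cloud(c)
print(manip.read_state()['eef_pos'])
m=(P[...,2]>52)&(P[...,2]<72)&(np.hypot(P[...,0]-469.6,P[...,1]+356.8)<90)&(c['z_map']>0)
q=P[m];print(len(q),np.median(q[:,2]),cv2.minAreaRect(q[:,:2].astype(np.float32)))
print(rel((469.6,-356.8,29),np.pi/2+.275))
E
```

```text
[ 468.05240671 -348.37879676  150.2473244 ]
2394 62.18208911966954 ((471.5688171386719, -354.62835693359375), (23.74182891845703, 108.58491516113281), 15.557875633239746)
[-0.0085 -0.0008  0.1212  0.0009]
```

Emit:
move_arm(
  moves=[
    [-0.008,0,0.04,0],
    [-0.008,0,0.08,0],
    [-0.008,0,0.105,0],
    [-0.008,0,0.121,0],
    [-0.008,0,0.121,0],
  ],
)

```text
clock: 2.9
eef_pos: [469.7, -356.0, 27.6]
eef_rot: [-3.14, -0.002, 1.846]
wrist_force: [0.0, 1.3, 0.3]
finger_gap: 93.7
finger_force: 0.0
```

Emit:
move_arm(
  moves=[
    [0,0,0,0],
    [0,0,0,0],
    [0,0,0,0],
    [0,0,0,0],
    [0,0,0,0],
    [0,0,0,0],
  ],
  jaw=0.01,
  squeeze=40,
)

```text
clock: 3.5
eef_pos: [470.3, -357.1, 29.1]
eef_rot: [3.141, 0.0, 1.846]
wrist_force: [-0.1, -0.3, -0.6]
finger_gap: 49.5
finger_force: 0.0
```

Emit:
move_arm(
  moves=[
    [0,0,0,0],
    [0,0,0,0],
    [0,0,0,0],
    [0,0,0,0],
    [0,0,0,0],
    [0,0,0,0],
  ],
)

```text
clock: 4.1
eef_pos: [470.2, -357.0, 28.9]
eef_rot: [3.142, 0.0, 1.846]
wrist_force: [0.6, 0.4, -0.7]
finger_gap: 23.7
finger_force: 40.0
```

Emit:
move_arm(
  moves=[
    [0,0,-0.03,0],
    [0,0,-0.06,0],
    [0,0,-0.06,0],
    [0,0,-0.06,0],
  ],
)

```text
clock: 4.5
eef_pos: [470.2, -357.1, 89.0]
eef_rot: [3.141, 0.001, 1.846]
wrist_force: [-0.3, 0.2, -2.2]
finger_gap: 23.7
finger_force: 40.0
```

```bash
python3 - <<'E'
from h import *
c=grab('top','t1');P=cloud(c); print(manip.read_state()['finger_gap'],manip.read_state()['finger_force'])
y=.072;o=np.array([589.4,-114.1]);ex=np.array([np.cos(y),np.sin(y)]);ey=np.array([-ex[1],ex[0]])
for cx,z in((54,90),(54,53),(-82,53)):
  print(cx,z,o+cx*ex,rel((*(o+cx*ex),z),np.pi/2+y))
for p in((617,-106.5),(569.6,-87.4),(570.7,-141.6)): print(np.dot(p-o,ex),np.dot(p-o,ey))
c=grab('wrist','w2')
E
```

```text
23.780499612998913 39.99942362308502
54 90 [ 643.26009246 -110.21535836] [ 0.1902  0.2338 -0.0019  0.203 ]
54 53 [ 643.26009246 -110.21535836] [0.1902 0.2338 0.0351 0.203 ]
-82 53 [ 507.6124522  -119.99890027] [0.2176 0.1006 0.0352 0.203 ]
28.0752190413242 5.594825804407861
-17.827961090234336 28.055192092821038
-20.62984025895867 -26.083513775752024
```

View pics/w2.png

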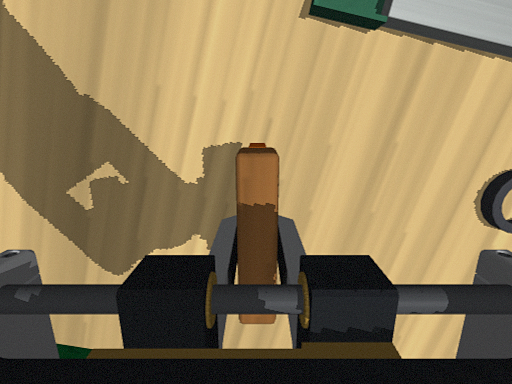

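Emit:
move_arm(
  moves=[
    [0.19,0.234,-0.002,0.203],
    [0.19,0.234,-0.002,0.203],
    [0.19,0.234,-0.002,0.203],
    [0.19,0.234,-0.002,0.203],
    [0.19,0.234,-0.002,0.203],
    [0.19,0.234,-0.002,0.203],
    [0.19,0.234,-0.002,0.203],
    [0.19,0.234,-0.002,0.203],
    [0.19,0.234,-0.002,0.203],
    [0.19,0.234,-0.002,0.203],
  ],
)

```text
clock: 5.6
eef_pos: [643.1, -112.0, 90.6]
eef_rot: [-3.141, -0.0, 1.641]
wrist_force: [-0.6, -1.1, -0.4]
finger_gap: 23.9
finger_force: 40.0
```

```bash
python3 - <<'E'
from h import *
print(manip.read_state()['eef_pos'])
y=.072;o=np.array([589.4,-114.1]);ex=np.array([np.cos(y),np.sin(y)])
for cx,z in((54,52),(-84,52)): print(cx,z,rel((*(o+cx*ex),z),np.pi/2+y))
c=grab('wrist','w3'); P=cloud(c)
m=(np.abs(P[...,2]-22)<2.5)&(c['z_map']>0)&(np.hypot(P[...,0]-590,P[...,1]+114)<60); print(m.sum(),np.median(P[m][:,2]))
E
```

```text
[ 643.13866576 -112.04372296   90.61493427]
54 52 [ 0.0018  0.0003  0.0386 -0.0018]
-84 52 [ 0.0016 -0.1377  0.0387 -0.0018]
8939 22.237948405943257
```

Emit:
move_arm(
  moves=[
    [0.002,0,0.015,0],
    [0.002,0,0.027,0],
    [0.002,0,0.034,0],
    [0.002,0,0.0375,0],
    [0.002,0,0.0385,0],
    [0.002,0,0.0385,0],
  ],
)

```text
clock: 6.25
eef_pos: [643.8, -108.6, 52.5]
eef_rot: [3.141, 0.0, 1.643]
wrist_force: [-1.0, -0.1, -0.6]
finger_gap: 23.8
finger_force: 40.0
```

Emit:
move_arm(
  moves=[
    [0,-0.005,0,0],
    [0,-0.015,0,0],
    [0,-0.025,0,0],
    [0,-0.035,0,0],
    [0,-0.045,0,0],
    [0,-0.055,0,0],
    [0,-0.065,0,0],
    [0,-0.075,0,0],
    [0,-0.085,0,0],
    [0,-0.095,0,0],
    [0,-0.105,0,0],
    [0,-0.105,0,0],
  ],
)

```text
clock: 7.45
eef_pos: [537.9, -116.3, 52.5]
eef_rot: [-3.141, -0.0, 1.642]
wrist_force: [-0.3, -0.0, -1.2]
finger_gap: 23.7
finger_force: 40.0
```

Emit:
move_arm(
  moves=[
    [0,-0.008,0,0],
    [0,-0.016,0,0],
    [0,-0.024,0,0],
    [0,-0.03,0,0],
    [0,-0.034,0,0],
    [0,-0.034,0,0],
    [0,-0.034,-0.02,0],
    [0,-0.034,-0.05,0],
    [0,-0.034,-0.08,0],
    [0,-0.034,-0.08,0],
  ],
)

```text
clock: 8.45
eef_pos: [506.9, -119.1, 136.2]
eef_rot: [3.136, 0.002, 1.643]
wrist_force: [-0.3, 0.2, -2.0]
finger_gap: 23.8
finger_force: 40.0
```

```bash
python3 - <<'E'
from h import *
c=grab('wrist','w4'); d=grab('scene','s4'); e=grab('top','t4')
a=np.hstack([cv2.resize(c['frame'],(400,300)),cv2.resize(d['frame'][140:250,130:300],(400,260)).copy() if 0 else cv2.resize(d['frame'][140:245,150:290],(400,300))])
b=cv2.resize(e['frame'][180:300,220:380],(400,300)); cv2.imwrite('pics/v4.png',np.vstack([a,np.hstack([b,b*0])]))
E
```

```text
(no output)
```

View pics/v4.png

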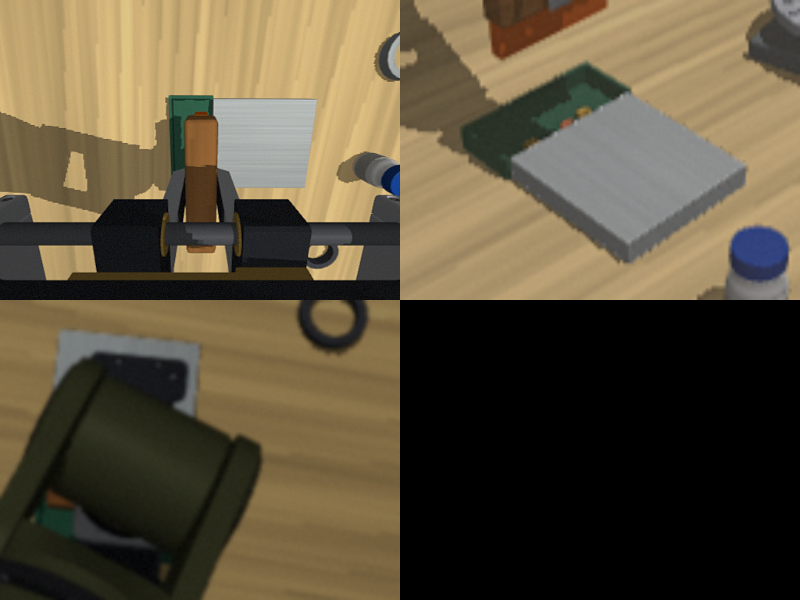

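Scene crop: the plate is clear and three chips lie in the gutter at (530,145), (568,125), (583,112). I return the scraper to its old place and check the chips from the top camera.

```bash
python3 - <<'E'
from h import *
print(rel((470.3,-357,80),1.846))
E
```

```text
[-0.2354 -0.0515  0.0515 -0.2032]
```

Emit:
move_arm(
  moves=[
    [-0.235,-0.052,0.052,-0.203],
    [-0.235,-0.052,0.052,-0.203],
    [-0.235,-0.052,0.052,-0.203],
    [-0.235,-0.052,0.052,-0.203],
    [-0.235,-0.052,0.052,-0.203],
    [-0.235,-0.052,0.052,-0.203],
    [-0.235,-0.052,0.052,-0.203],
    [-0.235,-0.052,0.052,-0.203],
    [-0.235,-0.052,0.052,-0.203],
  ],
)

```text
clock: 9.5
eef_pos: [470.6, -355.5, 80.4]
eef_rot: [-3.142, -0.0, 1.847]
wrist_force: [0.4, -0.6, -0.9]
finger_gap: 23.5
finger_force: 40.0
```

```bash
python3 - <<'E'
from h import *
e=grab('top','t5'); P=cloud(e); y=.072;o=np.array([589.4,-114.1]);ex=np.array([np.cos(y),np.sin(y)]);ey=np.array([-ex[1],ex[0]])
hsv=cv2.cvtColor(e['frame'],cv2.COLOR_BGR2HSV); q=P[...,:2]-o; X=q@ex;Y=q@ey
m=(X>-124)&(X<66)&(abs(Y)<62)&(hsv[...,1]>60)&(hsv[...,0]<35)&(P[...,2]>3)
n,l,st,ce=cv2.connectedComponentsWithStats(m.astype(np.uint8))
for i in range(1,n):
    if st[i,4]>4: k=l==i; print(ce[i],st[i,4],X[k].mean().round(1),Y[k].mean().round(1),P[k][:,2].mean().round(1),P[k][:,2].max().round(1))
u,v=[int(a) for a in proj(e,(500,-120,10))]
cv2.imwrite('pics/g5.png',cv2.resize(e['frame'][v-30:v+30,u-40:u+40],(640,480),interpolation=cv2.INTER_CUBIC))
print(u,v,rel((470.3,-357,29.6),1.846))
E
```

```text
[256.96969697 260.55555556] 99 -81.0 18.0 9.0 14.3
[278.23255814 262.62790698] 43 -80.8 -29.9 10.0 14.3
264 265 [-0.0012 -0.0007  0.051   0.0014]
```

View pics/g5.png

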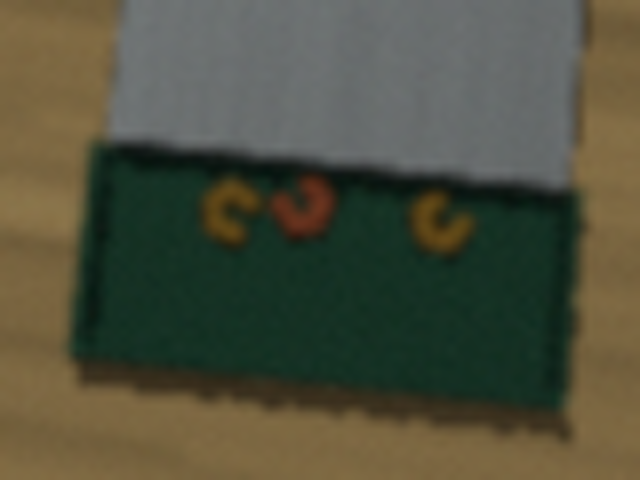

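All three chips lie flat in the gutter, at (230,212), (303,206) and (441,222) in the crop. Setting the scraper down.

Emit:
move_arm(
  moves=[
    [-0.001,0,0.025,0],
    [-0.001,0,0.04,0],
    [-0.001,0,0.047,0],
    [-0.001,0,0.05,0],
    [-0.001,0,0.051,0],
    [-0.001,0,0.051,0],
  ],
)

```text
clock: 10.15
eef_pos: [470.6, -357.9, 30.0]
eef_rot: [3.141, 0.001, 1.846]
wrist_force: [0.6, -0.3, -1.5]
finger_gap: 23.7
finger_force: 40.0
```

Emit:
move_arm(
  moves=[
    [0,0,0,0],
    [0,0,0,0],
    [0,0,0,0],
    [0,0,0,0],
    [0,0,0,0],
    [0,0,0,0],
    [0,0,-0.02,0],
    [0,0,-0.06,0],
    [0,0,-0.1,0],
    [0,0,-0.14,0],
    [0,0,-0.14,0],
  ],
  jaw=0.07,
)

```text
clock: 11.25
eef_pos: [471.9, -359.0, 175.2]
eef_rot: [3.137, 0.007, 1.846]
wrist_force: [0.3, -1.0, -0.7]
finger_gap: 70.0
finger_force: 0.0
```

```bash
python3 - <<'E'
from h import *
c=grab('scene','s6');P=cloud(c)
m=(P[...,2]>52)&(P[...,2]<75)&(np.hypot(P[...,0]-470,P[...,1]+357)<75)&(c['z_map']>0)
q=P[m];print(len(q),np.median(q[:,2]),cv2.minAreaRect(q[:,:2].astype(np.float32)))
# wheel geometry from top0 crop pixels
T=load('top0'); g=lambda x,y,z: ptz(T,90+x/6,160+y/6,z)[:2]
ctr=g(296.5,278.5,59); tip=g(430,213,59); red=g(425,185,58); red2=g(478,146,58); peg=g(168,305,94)
for n,p in(('tip',tip),('red',red),('red2',red2),('peg',peg)):
    d=p-ctr; print(n,p,np.hypot(*d),np.degrees(np.arctan2(d[1],d[0])))
print(ctr)
q=cloud(T);m=(np.hypot(q[...,0]-577,q[...,1]-175)<100)&(abs(q[...,2]-22)<4)
print('state',manip.read_state()['joints'],manip.read_state()['finger_gap'])
E
```

```text
582 62.2681873377864 ((470.873046875, -357.1800231933594), (26.37349510192871, 110.23294067382812), 15.333052635192871)
tip [607.40908353 130.10791103] 53.73346960563768 -52.79974936316227
red [617.62834987 134.46015344] 57.46392261530088 -41.996058535544485
red2 [635.55664502 118.33176959] 81.57923881671739 -41.98974661609916
peg [552.62914504 205.67775759] 39.63343179551794 124.22665925950004
[574.92168814 172.90808505]
state [-7.12101728e-01  4.17568129e-01  1.44117944e+00 -2.39875628e-06
  1.27800172e+00 -9.87172949e-01] 69.81109371957466
```

Scraper stands at its place, top at z=62. Moving above the peg, with the jaws to straddle it.

```bash
python3 - <<'E'
from h import *
print(rel((553.4,206.7,150),2.217))
E
```

```text
[ 0.5215  0.2326  0.0205 -0.3711]
```

Emit:
move_arm(
  moves=[
    [0.522,0.233,0.02,-0.371],
    [0.522,0.233,0.02,-0.371],
    [0.522,0.233,0.02,-0.371],
    [0.522,0.233,0.02,-0.371],
    [0.522,0.233,0.02,-0.371],
    [0.522,0.233,0.02,-0.371],
    [0.522,0.233,0.02,-0.371],
    [0.522,0.233,0.02,-0.371],
    [0.522,0.233,0.02,-0.371],
    [0.522,0.233,0.02,-0.371],
    [0.522,0.233,0.02,-0.371],
    [0.522,0.233,0.02,-0.371],
  ],
  jaw=0.034,
  squeeze=10,
)

```text
clock: 12.5
eef_pos: [552.1, 211.5, 147.6]
eef_rot: [-3.14, -0.001, 2.219]
wrist_force: [0.2, -0.9, -0.1]
finger_gap: 33.8
finger_force: 0.0
```

Emit:
move_arm(
  moves=[
    [0,0,0,0],
    [0,0,0,0],
    [0,0,0,0],
  ],
)

```text
clock: 12.8
eef_pos: [552.7, 206.7, 148.9]
eef_rot: [-3.141, -0.0, 2.216]
wrist_force: [-0.4, 0.2, 0.2]
finger_gap: 34.3
finger_force: 0.0
```

```bash
python3 - <<'E'
from h import *
print(manip.read_state()['joints'],rel((553.4,206.7,150),2.217))
c=grab('wrist','w7');P=cloud(c)
m=(P[...,2]>80)&(P[...,2]<105)&(np.hypot(P[...,0]-553,P[...,1]-206)<25)&(c['z_map']>0)
q=P[m];print(len(q),np.median(q,0) if len(q) else 0)
print(proj(c,(553.4,206.7,94)),proj(c,(577.5,174.8,59)))
r=(np.hypot(P[...,0]-577,P[...,1]-175)<100)&(abs(P[...,2]-58)<5)
print(cv2.minEnclosingCircle(P[r][:,:2].astype(np.float32)),np.median(P[r][:,2]))
E
```

```text
[ 2.95916705e-01  4.38320564e-01  1.46743879e+00 -1.75873770e-04
  1.23670538e+00 -3.48933035e-01] [-0.0004  0.0005 -0.0011 -0.0013]
225 [555.40043976 210.32442644  93.92073259]
(np.float64(256.2150029840807), np.float64(203.02852839263488)) (np.float64(256.39770595378235), np.float64(229.13482122426223))
((579.6216430664062, 176.58033752441406), 82.80980682373047) 58.76340599850221
```

View pics/w7.png

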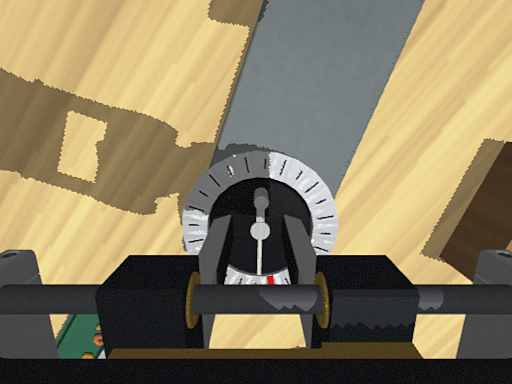

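Emit:
move_arm(
  moves=[
    [0,0.0025,0,0],
    [0,0.0025,0.03,0],
    [0,0.0025,0.055,0],
    [0,0.0025,0.07,0],
    [0,0.0025,0.077,0],
    [0,0.0025,0.079,0],
    [0,0.0025,0.079,0],
  ],
)

```text
clock: 13.55
eef_pos: [555.3, 209.5, 71.1]
eef_rot: [3.141, 0.0, 2.217]
wrist_force: [0.8, 0.6, 0.1]
finger_gap: 34.3
finger_force: 0.0
```

```bash
cat >> h.py <<'E'
C=np.array([578.8,175.7])
def arc(th0,th1,n,lead,yawoff=-0.0,r=40,z=70):
    # TCP on circle, offset by lead mm along ccw tangent; tool y = -tangent -> yaw = theta
    for th in np.linspace(th0,th1,n+1)[1:]:
        t=np.radians(th); p=C+r*np.array([np.cos(t),np.sin(t)])+lead*np.array([-np.sin(t),np.cos(t)])
        print(list(map(float,rel((*p,z),t+yawoff,S))),end=', ')
    print()
S=manip.read_state()
E
python3 - <<'E'
from h import *
print(S['eef_pos'],S['eef_rot'],S['wrist_force'],S['joints'])
# trailing finger touches at lead=17-7=10
arc(127,127,1,8); arc(127,147,3,10)
arc(147,207,11,10)
E
```

```text
[555.27382766 209.47037399  71.10708512] [3.14067799e+00 3.16488036e-04 2.21664238e+00] [0.76783025 0.6266872  0.13164617] [ 2.99014894e-01  5.32431830e-01  1.52370096e+00  1.50090866e-05
  1.08449208e+00 -3.46838308e-01]
[-0.0011, -0.0095, 0.0011, 0.0001], 
[-0.0026, -0.0161, 0.0011, -0.1163], [-0.0045, -0.0205, 0.0011, -0.2326], [-0.007, -0.0246, 0.0011, -0.349], 
[-0.0093, -0.0278, 0.0011, -0.4442], [-0.0119, -0.0307, 0.0011, -0.5394], [-0.0148, -0.0333, 0.0011, -0.6346], [-0.018, -0.0357, 0.0011, -0.7298], [-0.0213, -0.0377, 0.0011, -0.825], [-0.0249, -0.0394, 0.0011, -0.9202], [-0.0285, -0.0408, 0.0011, -1.0154], [-0.0323, -0.0418, 0.0011, -1.1106], [-0.0362, -0.0425, 0.0011, -1.2058], [-0.0401, -0.0428, 0.0011, -1.301], [-0.044, -0.0427, 0.0011, -1.3962],
```

Emit:
move_arm(
  moves=[
    [-0.001,-0.0095,0.001,0],
    [-0.002,-0.013,0.001,-0.06],
    [-0.0026,-0.016,0.001,-0.116],
    [-0.0035,-0.0185,0.001,-0.175],
    [-0.0045,-0.0205,0.001,-0.233],
    [-0.006,-0.0225,0.001,-0.29],
    [-0.007,-0.0246,0.001,-0.349],
  ],
)

```text
clock: 14.25
eef_pos: [539.5, 188.9, 70.3]
eef_rot: [3.14, 0.001, 2.568]
wrist_force: [2.1, 1.2, -0.5]
finger_gap: 33.7
finger_force: 1.0
```

```bash
python3 - <<'E'
from h import *
c=grab('wrist','w8')
a=c['frame'];print(S['eef_pos'],S['eef_rot'],S['wrist_force'],S['joints'])
arc(147,197,9,10)
E
```

```text
[539.53166347 188.85639562  70.2687404 ] [3.14008476e+00 1.13113533e-03 2.56815967e+00] [ 2.10864111  1.2441763  -0.48366982] [ 2.72564589e-01  4.90026879e-01  1.59190972e+00  1.75500418e-04
  1.05777728e+00 -7.24885598e-01]
[-0.0012, -0.0035, 0.0003, -0.0944], [-0.0028, -0.0072, 0.0003, -0.1914], [-0.0046, -0.0107, 0.0003, -0.2884], [-0.0068, -0.014, 0.0003, -0.3853], [-0.0093, -0.0172, 0.0003, -0.4823], [-0.0121, -0.02, 0.0003, -0.5793], [-0.0152, -0.0226, 0.0003, -0.6762], [-0.0185, -0.0248, 0.0003, -0.7732], [-0.022, -0.0268, 0.0003, -0.8701],
```

View pics/w8.png

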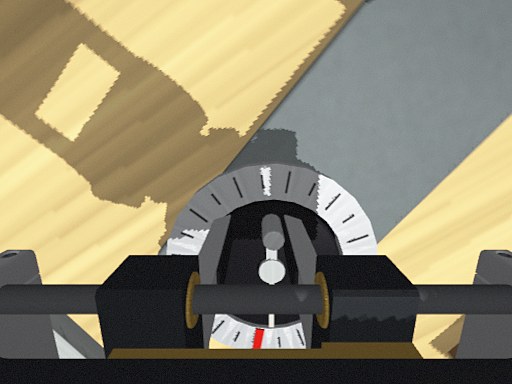

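The wrist view shows the peg at (271,228) against the right finger, moving with about 2.3 N. Continuing on the arc.

Emit:
move_arm(
  moves=[
    [-0.0012,-0.0035,0,-0.094],
    [-0.0028,-0.0072,0,-0.191],
    [-0.0046,-0.0107,0,-0.288],
    [-0.0068,-0.014,0,-0.385],
    [-0.0093,-0.0172,0,-0.482],
    [-0.0121,-0.02,0,-0.579],
    [-0.0152,-0.0226,0,-0.676],
    [-0.0185,-0.0248,0,-0.773],
    [-0.022,-0.0268,0,-0.87],
    [-0.022,-0.0268,0,-0.87],
  ],
)

```text
clock: 15.3
eef_pos: [543.4, 154.3, 70.1]
eef_rot: [3.142, 0.001, -2.847]
wrist_force: [-1.1, 0.8, 1.1]
finger_gap: 34.4
finger_force: 0.4
```

```bash
python3 - <<'E'
from h import *
print(S['eef_pos'],S['eef_rot'],S['wrist_force'],S['joints'])
arc(197,263,12,10)
E
```

```text
[543.41945438 154.30760189  70.08831153] [ 3.14154131e+00  1.09937212e-03 -2.84724232e+00] [-1.09955719  0.83025501  1.10999413] [ 2.11770593e-01  4.77525912e-01  1.61157568e+00  1.63403237e-04
  1.05139968e+00 -1.65345713e+00]
[-0.0012, -0.0037, 0.0001, -0.0983], [-0.0027, -0.0073, 0.0001, -0.1943], [-0.0046, -0.0108, 0.0001, -0.2903], [-0.0068, -0.0141, 0.0001, -0.3863], [-0.0093, -0.0172, 0.0001, -0.4823], [-0.012, -0.02, 0.0001, -0.5783], [-0.0151, -0.0226, 0.0001, -0.6743], [-0.0183, -0.0248, 0.0001, -0.7703], [-0.0218, -0.0267, 0.0001, -0.8663], [-0.0254, -0.0283, 0.0001, -0.9623], [-0.0292, -0.0296, 0.0001, -1.0583], [-0.033, -0.0304, 0.0001, -1.1543],
```

Emit:
move_arm(
  moves=[
    [-0.0012,-0.0037,0,-0.098],
    [-0.0027,-0.0073,0,-0.194],
    [-0.0027,-0.0073,0,-0.194],
  ],
)

```text
clock: 15.6
eef_pos: [548.0, 148.3, 69.8]
eef_rot: [-3.142, 0.0, -2.655]
wrist_force: [0.4, 1.5, 0.7]
finger_gap: 33.8
finger_force: 0.5
```

Emit:
move_arm(
  moves=[
    [-0.0006,-0.0018,0,-0.045],
    [-0.0011,-0.0036,0,-0.09],
    [-0.0011,-0.0036,0,-0.09],
  ],
)

```text
clock: 15.9
eef_pos: [550.5, 145.8, 69.6]
eef_rot: [3.142, 0.0, -2.567]
wrist_force: [-0.7, 1.2, 1.1]
finger_gap: 34.0
finger_force: 0.8
```

Emit:
move_arm(
  moves=[
    [-0.0006,-0.0018,0,-0.045],
    [-0.0011,-0.0036,0,-0.09],
    [-0.0011,-0.0036,0,-0.09],
  ],
)

```text
clock: 16.2
eef_pos: [553.4, 143.4, 69.5]
eef_rot: [3.142, -0.0, -2.477]
wrist_force: [-1.0, 1.8, 1.3]
finger_gap: 33.7
finger_force: 0.8
```

```bash
python3 -c "
from h import *
print(S['eef_pos'],S['wrist_force'],S['finger_force'],S['joints'][5],np.degrees(S['eef_rot'][2]))
d=S['eef_pos'][:2]-C;print(np.hypot(*d),np.degrees(np.arctan2(d[1],d[0]))%360)
arc(218,228,2,10)"
```

```text
[553.35815584 143.38913017  69.49231397] [-1.02575891  1.75659746  1.25861952] 0.8079609833657742 -2.046115936293335 -141.91128230840283
41.1251716492005 231.7828142018159
[-0.001, -0.0037, -0.0005, -0.0857], [-0.0023, -0.007, -0.0005, -0.173],
```

Emit:
move_arm(
  moves=[
    [-0.0006,-0.0018,0,-0.045],
    [-0.0011,-0.0036,0,-0.09],
    [-0.0011,-0.0036,0,-0.09],
  ],
)

```text
clock: 16.5
eef_pos: [556.1, 141.8, 69.4]
eef_rot: [3.14, -0.0, -2.387]
wrist_force: [-4.5, 5.8, 3.0]
finger_gap: 34.2
finger_force: 3.5
```

Emit:
move_arm(
  moves=[
    [-0.0006,-0.0018,0,-0.045],
    [-0.0011,-0.0036,0,-0.09],
    [-0.0011,-0.0036,0,-0.09],
  ],
)

```text
clock: 16.8
eef_pos: [558.7, 140.8, 69.3]
eef_rot: [3.138, -0.0, -2.296]
wrist_force: [-7.9, 11.2, 5.1]
finger_gap: 34.1
finger_force: 7.0
```

Force 13.7 N, so the stop is found; hold here.

Emit:
move_arm(
  moves=[
    [0,0,0,0],
    [0,0,0,0],
    [0,0,0,0],
  ],
)

```text
clock: 17.1
eef_pos: [558.6, 140.8, 69.3]
eef_rot: [3.138, -0.0, -2.298]
wrist_force: [-8.6, 11.0, 4.4]
finger_gap: 34.0
finger_force: 6.8
```

Emit:
move_arm(
  moves=[
    [0,0,0,0],
    [0,0,0,0],
    [0,0,0,0],
    [0,0,0,0],
    [0,0,0,0],
  ],
)

```text
clock: 17.6
eef_pos: [558.6, 140.9, 69.3]
eef_rot: [3.138, -0.0, -2.298]
wrist_force: [-8.3, 10.3, 4.1]
finger_gap: 34.2
finger_force: 6.8
```

```bash
python3 -c "
from h import *
print(S['eef_pos'],S['wrist_force'],S['finger_force'],S['finger_gap'],np.degrees(S['eef_rot'][2]))
c=grab('top','t9');a=c['frame'];u,v=[int(k) for k in proj(c,(578,175,59))]
b=grab('wrist','w9')['frame']
cv2.imwrite('pics/v9.png',np.hstack([cv2.resize(a[v-45:v+45,u-50:u+50],(400,360)),cv2.resize(b,(400,360))]))"
```

```text
[558.56365228 140.86008494  69.3103915 ] [-8.2521385  10.30629738  4.12639631] 6.824868768453598 34.227202863205065 -131.6474671550152
```

View pics/v9.png

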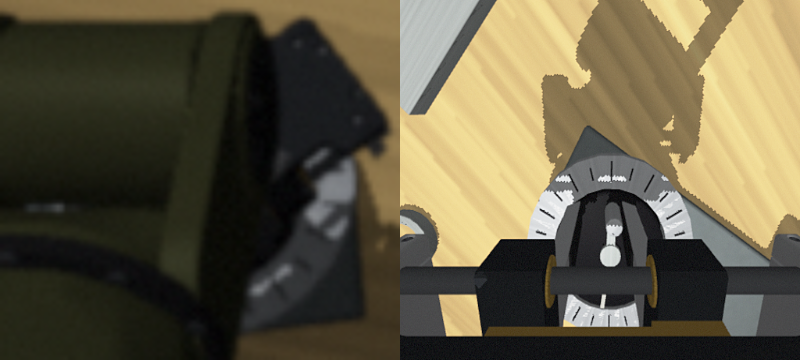

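```bash
python3 - <<'E'
from h import *
arc(226,224,2,3); arc(224,222,1,-6); arc(222,166,11,-9.5)
E
```

```text
[0.0006, 0.0074, -0.0007, 0.0585], [0.0006, 0.0081, -0.0007, 0.076], 
[-0.0004, 0.0184, -0.0006, 0.1109], 
[-0.0022, 0.0253, -0.0006, 0.1997], [-0.0039, 0.0285, -0.0006, 0.2886], [-0.0058, 0.0316, -0.0006, 0.3775], [-0.008, 0.0345, -0.0006, 0.4663], [-0.0105, 0.0372, -0.0006, 0.5552], [-0.0132, 0.0396, -0.0006, 0.644], [-0.0161, 0.0418, -0.0006, 0.7329], [-0.0192, 0.0438, -0.0006, 0.8217], [-0.0225, 0.0454, -0.0005, 0.9106], [-0.0259, 0.0468, -0.0005, 0.9994], [-0.0294, 0.0479, -0.0005, 1.0883],
```

Emit:
move_arm(
  moves=[
    [0.0006,0.008,0,0.06],
    [-0.0004,0.016,0,0.11],
    [-0.001,0.021,0,0.15],
    [-0.0022,0.0253,0,0.2],
    [-0.0039,0.0285,0,0.289],
    [-0.0058,0.0316,0,0.378],
    [-0.008,0.0345,0,0.466],
    [-0.0105,0.0372,0,0.555],
    [-0.0132,0.0396,0,0.644],
    [-0.0161,0.0418,0,0.733],
    [-0.0192,0.0438,0,0.822],
    [-0.0192,0.0438,0,0.822],
  ],
)

```text
clock: 18.9
eef_pos: [539.4, 182.6, 69.2]
eef_rot: [-3.141, -0.001, -3.12]
wrist_force: [-0.4, -2.0, 0.2]
finger_gap: 34.0
finger_force: 0.8
```

```bash
python3 - <<'E'
from h import *
print(S['eef_pos'],S['wrist_force'],np.degrees(S['eef_rot'][2])%360)
d=S['eef_pos'][:2]-C;print(np.hypot(*d),np.degrees(np.arctan2(d[1],d[0]))%360)
arc(182,152,6,-9.5)
E
```

```text
[539.35722239 182.60388754  69.19007587] [-0.40939856 -1.97861057  0.18560334] 181.21476788063072
40.04243210833795 170.07177919756634
[-0.0001, 0.0047, -0.0008, 0.0736], [-0.0013, 0.008, -0.0008, 0.1608], [-0.0028, 0.0113, -0.0008, 0.2481], [-0.0046, 0.0144, -0.0008, 0.3354], [-0.0067, 0.0173, -0.0008, 0.4226], [-0.009, 0.0201, -0.0008, 0.5099],
```

Emit:
move_arm(
  moves=[
    [0,0.0045,0,0.073],
    [-0.0013,0.008,0,0.161],
    [-0.0028,0.0113,0,0.248],
    [-0.0046,0.0144,0,0.335],
    [-0.0067,0.0173,0,0.423],
    [-0.009,0.02,0,0.51],
    [-0.009,0.02,0,0.51],
  ],
)

```text
clock: 19.6
eef_pos: [548.0, 202.9, 69.2]
eef_rot: [-3.141, -0.0, 2.657]
wrist_force: [-1.6, -0.8, 0.3]
finger_gap: 33.7
finger_force: 0.8
```

```bash
cat > ang.py <<'E'
from h import *
import sys
# pointer (white, on black disc) and red mark angles from wrist image, using planes z=59/58 and ring centre in same image
c=grab('wrist',sys.argv[1]);P=cloud(c);ok=c['z_map']>0
hsv=cv2.cvtColor(c['frame'],cv2.COLOR_BGR2HSV)
r=(np.hypot(P[...,0]-579,P[...,1]-176)<95)&ok&(P[...,2]>50)&(P[...,2]<70)
red=r&(hsv[...,1]>140)&((hsv[...,0]<8)|(hsv[...,0]>172))
cr=red&True; v,u=np.where(red); X=np.array([ptz(c,a,b,58)[:2] for a,b in zip(u,v)])
print('red n',len(u), 'fit pts', X.mean(0) if len(u) else 0)
print(S['eef_pos'],S['wrist_force'],np.degrees(S['eef_rot'][2])%360)
a=c['frame'];u0,v0=[int(k) for k in proj(c,(579,176,59))]; print(u0,v0)
u0=min(max(u0,100),412); v0=min(max(v0,75),384-75)
cv2.imwrite(f'pics/{sys.argv[1]}z.png',cv2.resize(a[v0-75:v0+75,u0-100:u0+100],(800,600),interpolation=cv2.INTER_CUBIC)); print('crop',u0-100,v0-75)
if len(u): 
    np.save('red.npy',X); d=X-X.mean(0); w=np.linalg.svd(d)[2][0]; print('red dir',np.degrees(np.arctan2(w[1],w[0])), 'r range from C', np.hypot(*(X-C).T).min(),np.hypot(*(X-C).T).max())
E
python3 ang.py w10
```

```text
red n 174 fit pts [624.50460656 134.48789457]
[547.9718009  202.8709922   69.16761244] [-1.57506077 -0.82523024  0.31712558] 152.2115623568302
244 268
crop 144 193
red dir -27.24787081514291 r range from C 46.8349795985811 78.93842679102634
```

View pics/w10z.png

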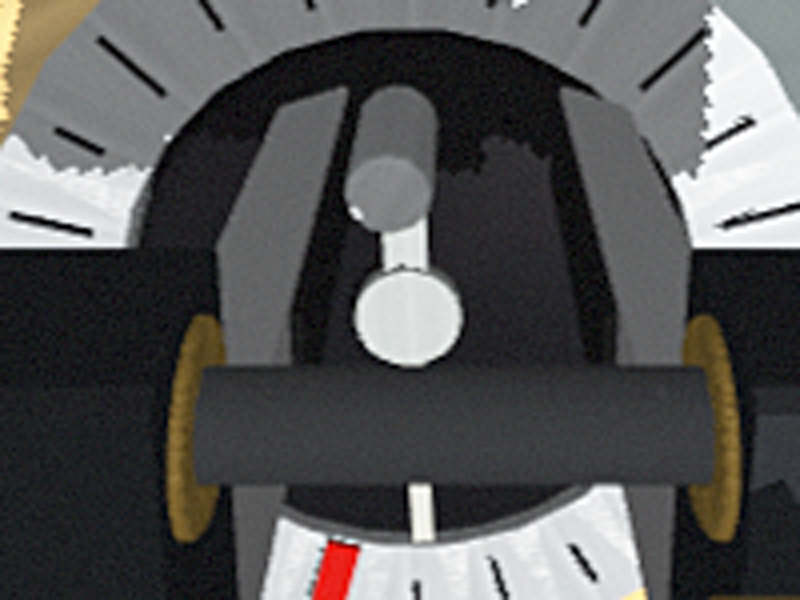

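Tip at crop (424,540) and red inner end at (344,543). I turn this into an angle; from here I measure by image code only.

```bash
cat > pr.py <<'E'
from h import *
import sys
def report(t,r):
    t,r=np.array(t[:2]),np.array(r[:2]); at,ar=[np.arctan2(*(p-C)[::-1]) for p in(t,r)]
    print('tip',t,'red',r,'dist',np.hypot(*(t-r)),'r',np.hypot(*(t-C)),np.hypot(*(r-C)),'cw to go deg',np.degrees(at-ar), 'chord ang',np.degrees(2*np.arcsin(np.hypot(*(t-r))/108)))
E
python3 - <<'E'
from pr import *
c=load('w10'); f=lambda x,y,z:ptz(c,144+(x+.5)/4-.5,193+(y+.5)/4-.5,z)
report(f(424,538,59),f(344,545,58))
arc(152,135,8,-9.5)
E
```

```text
tip [628.82129244 154.24449688] red [623.3514264  138.25978271] dist 16.89468915261514 r 54.428561546761806 58.19449686297772 cw to go deg 16.827270326253675 chord ang 17.999749620671835
[-0.0003, 0.0015, -0.0008, 0.044], [-0.0008, 0.003, -0.0008, 0.0811], [-0.0013, 0.0044, -0.0008, 0.1182], [-0.0018, 0.0059, -0.0008, 0.1553], [-0.0024, 0.0073, -0.0008, 0.1923], [-0.0031, 0.0086, -0.0008, 0.2294], [-0.0038, 0.01, -0.0008, 0.2665], [-0.0045, 0.0113, -0.0008, 0.3036],
```

```bash
cat > circ.py <<'E'
from h import *
import sys
def meas(c,ctr,rp=(46,52),rr=(60,76)):
    img=c['frame'].astype(np.float32); th=np.radians(np.arange(-90,30,.1))
    def samp(r,z):
        p=np.array([proj(c,(ctr[0]+r*np.cos(t),ctr[1]+r*np.sin(t),z)) for t in th],np.float32)
        return cv2.remap(img,p[:,0].reshape(1,-1),p[:,1].reshape(1,-1),cv2.INTER_LINEAR)[0]
    W=np.mean([samp(r,59).min(1) for r in np.arange(rp[0],rp[1]+.1,1)],0)
    R=np.mean([(lambda s:s[:,2]-s[:,:2].max(1))(samp(r,58)) for r in np.arange(rr[0],rr[1]+.1,2)],0)
    out=[]
    for y in(W,R):
        w=np.clip(y-.6*y.max(),0,None); i=y.argmax(); k=abs(np.arange(len(y))-i)<60; out.append((np.degrees((w*np.degrees(0*th+1)*th)[k].sum()/(w*np.degrees(0*th+1))[k].sum()),y.max()))
    return out
if __name__=='__main__':
    n,x,y=sys.argv[2:5] if 0 else (sys.argv[1],float(sys.argv[2]),float(sys.argv[3]))
    try: c=load(n)
    except FileNotFoundError: c=grab(n.split('_')[0],n)
    rp=[float(a) for a in sys.argv[4:6]] or (46,52); rr=[float(a) for a in sys.argv[6:8]] or (60,76)
    for dx,dy in((0,0),(1.5,0),(0,1.5)):
        o=meas(c,(x+dx,y+dy),rp,rr); print(o,'cw to go',o[0][0]-o[1][0])
    print(S['eef_pos'],S['wrist_force'])
E
echo start; python3 circ.py top0 577 174.3; echo w10; python3 circ.py w10 579.5 176.5 51 53 58 64
```

```text
start
[(np.float64(-53.6232337358722), np.float32(78.28753)), (np.float64(-41.463289038003836), np.float32(90.34972))] cw to go -12.159944697868362
[(np.float64(-55.13773695271137), np.float32(75.38448)), (np.float64(-42.317970343797946), np.float32(90.41558))] cw to go -12.819766608913426
[(np.float64(-54.58922090255224), np.float32(80.916016)), (np.float64(-42.400517034833605), np.float32(89.900826))] cw to go -12.188703867718637
[547.97050887 202.77924699  69.20821611] [-1.40133063 -0.53933477 -0.96862531]
w10
[(np.float64(-24.531708480102775), np.float32(240.3418)), (np.float64(-41.286238034740165), np.float32(187.90771))] cw to go 16.75452955463739
[(np.float64(-25.214744900774203), np.float32(230.57747)), (np.float64(-42.175693711328734), np.float32(210.93018))] cw to go 16.96094881055453
[(np.float64(-26.037635410317915), np.float32(240.64616)), (np.float64(-42.2910018363017), np.float32(158.3252))] cw to go 16.25336642598379
[547.97050887 202.77924699  69.20821611] [-1.40133063 -0.53933477 -0.96862531]
```

Emit:
move_arm(
  moves=[
    [-0.0008,0.003,0,0.08],
    [-0.0018,0.0059,0,0.15],
    [-0.0028,0.008,0,0.21],
    [-0.0028,0.008,0,0.21],
    [-0.0028,0.008,0,0.21],
  ],
)

```text
clock: 20.15
eef_pos: [554.3, 208.5, 69.3]
eef_rot: [-3.141, -0.0, 2.451]
wrist_force: [-1.5, -0.4, -1.0]
finger_gap: 34.0
finger_force: 0.8
```

```bash
python3 circ.py wrist_11 579.5 176.5 51 53 58 64
```

```text
[(np.float64(-36.448653819591506), np.float32(239.68196)), (np.float64(-41.52240853324453), np.float32(191.44824))] cw to go 5.073754713653024
[(np.float64(-37.45512517842188), np.float32(236.52019)), (np.float64(-42.48919505725097), np.float32(219.0625))] cw to go 5.0340698788290865
[(np.float64(-37.76006952523667), np.float32(239.53288)), (np.float64(-42.552311398169316), np.float32(159.71436))] cw to go 4.792241872932642
[554.25691095 208.5116192   69.30591496] [-1.5498981  -0.44004329 -0.99441625]
```

Emit:
move_arm(
  moves=[
    [-0.0005,0.0017,0,0.044],
    [-0.001,0.0034,0,0.087],
    [-0.001,0.0034,0,0.087],
    [-0.001,0.0034,0,0.087],
  ],
)

```text
clock: 20.6
eef_pos: [557.3, 210.6, 69.4]
eef_rot: [-3.142, -0.0, 2.363]
wrist_force: [-2.1, -0.7, -1.2]
finger_gap: 34.2
finger_force: 0.9
```

```bash
python3 circ.py wrist_12 579.5 176.5 51 53 58 64; python3 -c "
from h import *
c=load('wrist_12')"
```

```text
[(np.float64(-41.663486084162294), np.float32(239.98894)), (np.float64(-41.57216505910682), np.float32(182.81201))] cw to go -0.09132102505547124
[(np.float64(-42.72431488402068), np.float32(237.39714)), (np.float64(-42.52740797449053), np.float32(209.37817))] cw to go -0.19690690953014922
[(np.float64(-42.88788613212107), np.float32(239.57812)), (np.float64(-42.55213647208673), np.float32(153.8711))] cw to go -0.33574966003433815
[557.2754708  210.59424973  69.36474984] [-2.07297508 -0.71312318 -1.1625383 ]
```

On the mark within 0.3°. Centre the jaws off the peg, lift and check.

Emit:
move_arm(
  moves=[
    [0,-0.005,0,0],
    [0,-0.0095,0,0],
    [0,-0.0095,0,0],
    [0,-0.0095,-0.02,0],
    [0,-0.0095,-0.05,0],
    [0,-0.0095,-0.09,0],
    [0,-0.0095,-0.11,0],
    [0,-0.0095,-0.11,0],
  ],
)

```text
clock: 21.45
eef_pos: [551.9, 204.2, 182.8]
eef_rot: [3.136, 0.003, 2.361]
wrist_force: [0.1, -0.1, -0.9]
finger_gap: 34.1
finger_force: 0.0
```

```bash
python3 circ.py wrist_13 579.5 176.5 51 53 58 64; python3 -c "
from h import *
print(rel((380,0,190),2.36))"
```

```text
[(np.float64(-41.704419887728), np.float32(217.13054)), (np.float64(-41.46414773061439), np.float32(183.2998))] cw to go -0.2402721571136084
[(np.float64(-42.8055885195174), np.float32(184.6875)), (np.float64(-42.438518821929506), np.float32(193.55981))] cw to go -0.367069697587894
[(np.float64(-42.89660343302597), np.float32(220.4987)), (np.float64(-42.55157515936324), np.float32(159.85669))] cw to go -0.34502827366273436
[551.86223195 204.24113006 182.82239665] [ 0.12695176 -0.14791046 -0.89939646]
[-0.022  -0.2653 -0.0101  0.0009]
```

Emit:
move_arm(
  moves=[
    [-0.02,-0.265,-0.01,0],
    [-0.02,-0.265,-0.01,0],
    [-0.02,-0.265,-0.01,0],
    [-0.02,-0.265,-0.01,0],
    [-0.02,-0.265,-0.01,0],
    [-0.02,-0.265,-0.01,0],
    [-0.02,-0.265,-0.01,0],
    [-0.02,-0.265,-0.01,0],
    [-0.02,-0.265,-0.01,0],
    [-0.02,-0.265,-0.01,0],
  ],
)

```text
clock: 22.5
eef_pos: [378.7, 2.2, 188.9]
eef_rot: [-3.141, -0.001, 2.362]
wrist_force: [-0.5, 0.2, -0.1]
finger_gap: 33.8
finger_force: 0.0
```

```bash
python3 circ.py top_14 577 174.3; sed 's/top0/top_14/g' m1.py > m2.py; python3 m2.py | grep -E "scraper|ra|rb|jar"; python3 - <<'E'
from h import *
e=load('top_14'); P=cloud(e); y=.072;o=np.array([589.4,-114.1]);ex=np.array([np.cos(y),np.sin(y)]);ey=np.array([-ex[1],ex[0]])
hsv=cv2.cvtColor(e['frame'],cv2.COLOR_BGR2HSV); q=P[...,:2]-o; X=q@ex;Y=q@ey
m=(X>-124)&(X<66)&(abs(Y)<62)&(hsv[...,1]>60)&(hsv[...,0]<35)&(P[...,2]>3)
n,l,st,ce=cv2.connectedComponentsWithStats(m.astype(np.uint8))
for i in range(1,n):
    if st[i,4]>4: k=l==i; print('chips',st[i,4],X[k].mean().round(1),Y[k].mean().round(1),P[k][:,2].mean().round(1))
E
```

```text
[(np.float64(-41.390609096492675), np.float32(79.313614)), (np.float64(-41.466738169110776), np.float32(94.51053))] cw to go 0.07612907261810165
[(np.float64(-42.488886935598565), np.float32(72.228096)), (np.float64(-42.32179483838087), np.float32(94.53364))] cw to go -0.16709209721769724
[(np.float64(-42.7545963396839), np.float32(84.36552)), (np.float64(-42.40454673726656), np.float32(94.16265))] cw to go -0.35004960241734295
[378.6804935    2.21006145 188.94298882] [-0.54566464  0.17433625 -0.0960412 ]
scraper top z 62.08787927531546 ((469.1744384765625, -358.24560546875), (24.059215545654297, 110.41099548339844), 15.758444786071777) 629
ra 310 ((772.7935180664062, 20.305801391601562), 32.298728942871094)
rb 335 ((718.1951904296875, -294.08868408203125), 32.10076141357422)
jar 249 ((765.2418823242188, -138.47457885742188), 20.34550666809082)
scraper top z 62.10561677642761 ((470.493408203125, -355.9161376953125), (27.336885452270508, 110.40864562988281), 16.143604278564453) 632
ra 369 ((772.8407592773438, 21.491859436035156), 33.14493942260742)
rb 539 ((720.4064331054688, -292.0977478027344), 32.4072151184082)
jar 307 ((765.7532958984375, -137.64027404785156), 20.789670944213867)
chips 98 -80.7 17.7 9.2
chips 45 -80.5 -30.2 9.6
```

All checks are good, so I hand it in.

```bash
python3 -c "
from cell import manip
print(manip.sign_off())"
```

```text
the job is handed in; nothing more can be done
None
```

The job is handed in at about 22.5 s; sign-off gave no verdict. By the last camera checks, all three chips are in the gutter, the scraper stands upright on the bench and the rings and jar have not moved. The wheel was leant on its stop at about 13 N for 0.8 s, and the pointer is within about 0.4° (under 0.4 mm) of the red mark.

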